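# Fold up a parts tray and press its cleat with the ratchet clamp

## Task

Fold the plywood tray's three hinged walls fully upright. Then pump the orange trigger of the ratchet clamp, stroke by stroke, so that the jaw closes on the pine cleat and presses it against the raised end wall until the jaw's sprung orange pad is pushed in about half way, never nearly all the way: move jaw and cleat only by the trigger and leave the other things on the bench alone. Finish while holding: keep the trigger squeezed with the fingers, the cleat still pressed.

Things in the scene. Friction and masses are not known exactly. Their poses are not given: they have to be found in the camera images.
- jig: Clamp jig fixed to the bench, grey base plate 375 x 110 x 12 (x -222 to 152). Origin at bench height; x runs along the clamp from its grips (robot's right, -y) to the tray's end wall (robot's left), the way the jaw closes; z up; turned up to 20 degrees either way. Offsets below are mm in this frame. Tray floor: x -5 to 140, y within 55, top z 20. Blue cheeks under the grips: x -200 to -105, top z 88
- grip_top (a point): Middle of the top of the fixed upright black rubber grip (jig x -180, y 0, z 155). The grip is 12 thick (x -186 to -174), 24 wide in y, and stands free from z 90 up; the orange trigger stands on its +x side. Both are reached from above
- wall_near (a joint): Tray side wall on the robot's side (jig +y): plywood, x 8 to 132, 6 thick, 67 from hinge to edge. Hinge along x at y 58, z 20. 0 = folded out flat, 1.571 rad = upright at its stop (top z 87, outer face y 61). Starts 0.75 to 1.05 rad up; stiff hinge (0.03 N m), stays where left. A finger pushes its free edge from outside, in and up
- wall_far (a joint): The same wall on the side away from the robot (jig -y): hinge at y -58, z 20, outer face y -61 when upright; 0 = folded out flat, 1.571 rad = upright; starts 0.75 to 1.05
- wall_end (a joint): Tray end wall: plywood 100 wide (y within 50), 6 thick, 67 from hinge to edge; hinge along y at x 143, z 20; 0 = folded out flat to +x, 1.571 rad = upright at its stop (inner face x 140, outer face x 146). Starts 0.75 to 1.05 rad up; stiff hinge like the others
- trigger (a joint): Orange trigger lever, 10 thick, 24 wide, 73 above its pivot (along y at x -150, z 80). 0 = rest, leaning 0.23 rad to +x; squeezed towards the black grip it grows to its stop at 0.46. Takes 3 to 5 N, up to 20 N with the pad pressed; springs back when let go. At z 129 grip and trigger are 53 over the outside at rest (middle x -159), 29 squeezed (middle x -171): only the trigger moves
- trigger_mid (a point): Middle of the trigger's grip part, 50 from its pivot; moves with it (jig x -139, z 129 at rest; x -161 squeezed)
- jaw (a joint): How far the toothed rod with the jaw is driven forward (m), 0 to 0.065; starts at 0 to 0.015. A full squeeze drives it about 8 mm, the first maybe 12 (teeth 4 mm apart, the first few mm of a squeeze may be idle); it stays when the trigger is let go, held by 8 N of friction (more load slips it back a little). Cannot be drawn back by the trigger. Front of the unpressed pad: jig x = 60 mm + jaw
- pad (a joint): How far the sprung orange pad in front of the jaw is pushed in (m): 0 = out, about 18 mm of yellow stem showing between jaw and pad; 0.018 = bottomed, no stem showing, crushing the cleat. Spring 1 N per mm; pad 44 wide, 34 high, centre z 47. Right: 4 to 14 mm in; spoiled above 16.5 mm
- cleat_center (a point): Centre of the loose pine cleat on the tray floor before the end wall: 40 along jig x, 60 along y, 50 high, about 70 g. Starts 3 to 11 short of the raised end wall, turned up to 5 degrees; the pad pushes it home (centre x 120, front face x 100)
- pulley: Bystander: grey-green grooved pulley, 110 mm across; leave alone
- bearing: Bystander: lower of two stacked steel bearing rings, 72 mm across; leave alone
- bearing_b: Bystander: upper of the two stacked bearing rings; leave alone
- mallet: Bystander: hammer; leave alone
- screwdriver: Bystander: screwdriver; leave alone
- tin: Bystander: grey can, 70 mm across, 100 mm high; leave alone
- spare_cleat: Bystander: spare pine block, 40 x 60 x 50 mm, the twin of the one in the tray; not used; leave alone
Not all that is in view belongs to the job. Leave any red look-alike of the part that bears cleat_center alone.

How it is judged:
By the outcome, as a careful person would: the job done as asked, in the order asked, and still so for the second after the job is handed in, while the arm keeps its last pose, push and grip.
It also fails if it takes over 61 s, if anything falls off the work surface, if the arm or the gripper's body presses on something with over 40 N, if the wrist force passes 120 N, or if a joint passes its speed limit or range.

## Robot

A 6-joint arm with a two-finger parallel gripper is mounted at the origin on the work surface. World frame = base frame: x ahead of the robot, y to its left, z up, the work surface at z = 0. Lengths are in m, angles in rad, forces in N, time in s.
With the tool pointing down it reaches from about 0.3 to 0.775 m from the base axis. Payload 14.6 kg.
Tool frame: the origin (TCP) lies at the very end of the fingers, on their centre line; the grasp point (between the pads) lies 19 mm behind it; x points along the fingers, z is the direction in which the jaws open and shut, and the axes are right-handed (so a half turn about x gives the same grasp; the last joint's range is limited). The gripper opens to 94 mm and grips with 3 to 60 N. Pads are 16 mm wide; open, the fingers measure 119 mm over their backs; the gripper's body (75 mm by 177 mm) begins 78 mm behind the grasp point.
Start: joints at [1.234, 0.3, 1.521, -0, 1.321, -0.067], TCP at [0.147, 0.53, 0.205] pointing down, gripper open.
Joint ranges: [-3.03, 3.03], [-0.79, 2.21], [0.23, 2.52], [-1.04, 4.18], [0, 3.07], [-2.55, 2.55]. Speed limits (rad/s): [2.22, 2.22, 2.57, 3.14, 3.14, 3.14].

## Interface

Orientations are given as [roll, pitch, yaw] about the fixed x, y, z axes, in that order (R = Rz(yaw) Ry(pitch) Rx(roll)).
In Python, from station import ctrl gives the robot as it stands. The module is installed in compiled form; this text tells all that it offers.
- The arm moves only by the tool servo_tool, never from a script. Its argument "motion" is one flat list of numbers, 4 for each row, row after row: the shift along the tool's x, y, z in mm, then the turn about the tool's x in degrees. In form: [dx, dy, dz, roll, dx, dy, dz, roll, ...]. A call has 1 to 20 rows; each row is the pose to reach, as a shift and turn from the pose commanded when the call began, along the tool's axes at that moment; what a row does not reach only later rows make up. A row lasts 1/8 s, in which the tool goes at most 62.5 mm and 10.7 degrees, less where a joint would pass 70% of its speed; a pose out of reach is approached as far as the arm can. A call with a gripper value outside its range is refused whole. "gripper" is the opening, from 0 (shut) to 1 (fully open), set as the call begins (left out, the last holds). The fingers move at their own pace and stop on an object; "force" is the grip in N (left out, the last holds). Time passes only in rows, so rows that repeat a pose let the fingers close. It gives the time, the measured TCP pose, the force and the opening at its end, in the units of the state.
- ctrl.get_obs(): the state, without advancing time (a new reading comes with each control period).
- ctrl.camera(name): name is "side" or "top" or "wrist"; returns a dict with "color" (420x560x3 uint8, red, green, blue), "z_map" (420x560 float32, m along the optical axis (not along the pixel's ray), 0 where there is no reading), "fx", "fy", "cx", "cy" (pixels), "rvec" (rotation vector, rad) and "tvec" (3), from world to camera coordinates, as OpenCV has them. Camera axes: x right, y down, z forward; pixel columns grow to the right and rows downward; lengths in m; the calibration is good to about 2 mm. A picture is of the moment at which its call begins.
- ctrl.hand_in(): hands the job in, once; it reports no verdict.
The state is a dict: "time_s": time; "qpos": joint angles; "joint_vel": joint speeds; "tau": joint torques, N m; "ee_pos": TCP position; "eef_rot": TCP orientation; "force": force on the tool from outside, world axes, zero at the start; "moment": the same for the moment, N m; "grip_width": finger opening in m.
Only numpy, scipy, OpenCV 4.12 (cv2) and the standard library are available. Lean on these libraries where they do the work, as an engineer would, in place of code of your own. Each camera call takes 0.05 s, during which the arm holds its last target.

## Working session

There is one attempt and no reset: what is moved stays moved. The work goes in short steps, Python scripts to look and compute and a tool call to move; the robot and the scene stay as the last step left them, time stands still between calls to the robot, and variables do not carry over. Pictures are saved under pics/ and viewed, and the job is handed in when it is done.

Besides the shell and the picture viewer there is one more tool, called after "Request:" as name(argument=value, ...) on one line, values as JSON. servo_tool: Moves the arm, as the interface text tells. Its arguments: {"type":"object","properties":{"motion":{"type":"array","items":{"type":"number"}},"gripper":{"type":"number"},"force":{"type":"number"}},"required":["motion"]}

```bash
mkdir -p pics; ls; cat > h.py <<'E'
import numpy as np, cv2
from station import ctrl
def cam(n):
    c=ctrl.camera(n); R,_=cv2.Rodrigues(np.array(c['rvec'],float)); c['R']=R; c['t']=np.array(c['tvec'],float).ravel(); return c
def save(c,fn,crop=None,scale=1):
    im=c['color'][...,::-1]
    if crop: x0,y0,x1,y1=crop; im=im[y0:y1,x0:x1]
    if scale!=1: im=cv2.resize(im,None,fx=scale,fy=scale,interpolation=cv2.INTER_CUBIC)
    cv2.imwrite(fn,im)
def pts(c):
    z=c['z_map']; v,u=np.mgrid[:z.shape[0],:z.shape[1]]
    P=np.stack([(u-c['cx'])/c['fx']*z,(v-c['cy'])/c['fy']*z,z],-1)
    return (P-c['t'])@c['R']
def proj(c,p):
    q=c['R']@np.array(p)+c['t']; return q[0]/q[2]*c['fx']+c['cx'],q[1]/q[2]*c['fy']+c['cy']
E
python3 - <<'E'
from h import *
print(ctrl.get_obs())
for n in ['side','top','wrist']:
    c=cam(n); save(c,f'pics/{n}0.png'); print(n,c['fx'],-c['R'].T@c['t'],c['R'][2])
E
```

```text
pics
{'time_s': 0.0, 'qpos': array([ 1.23439053e+00,  3.00437452e-01,  1.52156065e+00, -1.19784310e-05,
        1.32068414e+00, -6.66129048e-02]), 'joint_vel': array([ 9.30518453e-04, -3.21273709e-05, -6.46018410e-04, -1.56432034e-04,
       -1.16124553e-03,  7.08655139e-05]), 'tau': array([ 1.47362234e-04, -5.31819606e+01, -3.52742851e+01,  7.08467513e-02,
        2.43756291e-02, -1.14891336e-04]), 'ee_pos': array([0.14652251, 0.52986438, 0.20491343]), 'eef_rot': array([ 3.08562784,  1.56970668, -1.89655106]), 'force': array([ 0.83510469, -0.38720362,  0.26250612]), 'moment': array([ 0.00848994,  0.04016401, -0.0269053 ]), 'grip_width': 0.09391227632530019}
side 437.0001758685885 [-0.014192   -0.79690663  0.72204572] [ 0.4512967   0.70983264 -0.54080394]
top 471.52027716943405 [ 0.20079175 -0.0122156   1.47502372] [ 0.19146637 -0.00893037 -0.98145855]
wrist 294.0719393332825 [0.07672088 0.55079532 0.38480474] [ 0.23902028 -0.06791866 -0.96863634]
```

View pics/side0.png

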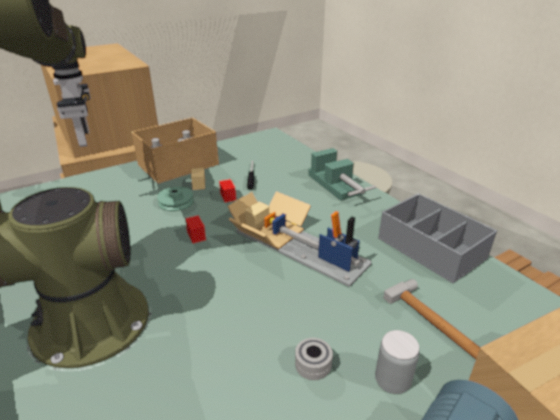

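View pics/top0.png

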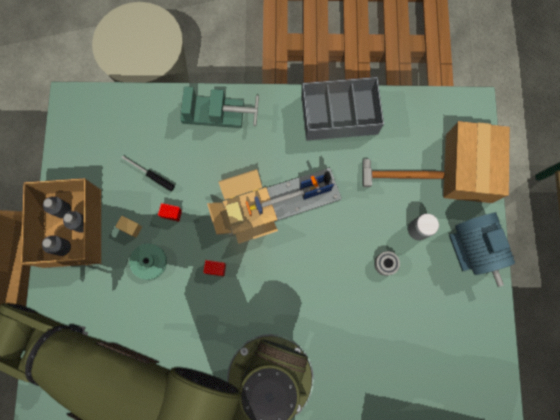

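View pics/wrist0.png

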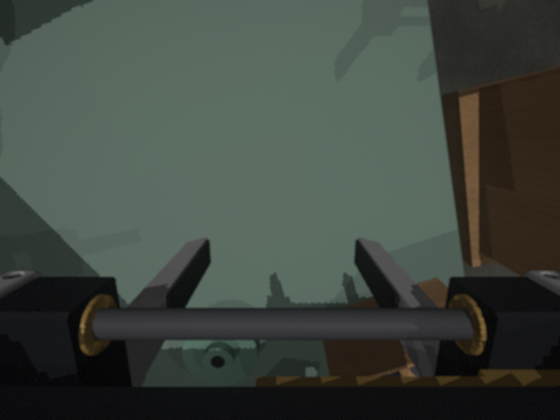

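```bash
python3 - <<'E'
from h import *
c=cam('top'); save(c,'pics/topz.png',(195,155,355,255),5)
s=cam('side'); save(s,'pics/sidez.png',(220,180,380,290),5)
for n,c in(('top',c),('side',s)):
    P=pts(c); hsv=cv2.cvtColor(c['color'],cv2.COLOR_RGB2HSV)
    h,S,V=[hsv[...,i].astype(int) for i in range(3)]
    bl=(h>105)&(h<125)&(S>120)&(P[...,2]>0.03)&(P[...,2]<0.12)
    rows,cols=np.nonzero(bl)
    nb,lab,st,ce=cv2.connectedComponentsWithStats(bl.astype(np.uint8))
    print(n)
    for i in range(1,nb):
        if st[i,4]>20:
            q=P[lab==i]; print(st[i],q.min(0).round(4),q.max(0).round(4))
E
```

```text
top
[318 176   6   6  28] [ 0.5906 -0.1584  0.0343] [ 0.6017 -0.1407  0.0958]
[301 180  10   8  50] [ 0.5767 -0.1202  0.0319] [ 0.588  -0.0897  0.0922]
[321 185  12   8  56] [ 0.5593 -0.1837  0.0303] [ 0.5722 -0.1497  0.0926]
[304 190  15   8  60] [ 0.5438 -0.1451  0.0319] [ 0.5588 -0.1     0.0898]
side
[274 215  10  18 101] [0.4947 0.027  0.0348] [0.5329 0.0444 0.0728]
[319 230  39  37 646] [ 0.5455 -0.1896  0.0303] [ 0.6109 -0.0911  0.0908]
```

View pics/topz.png

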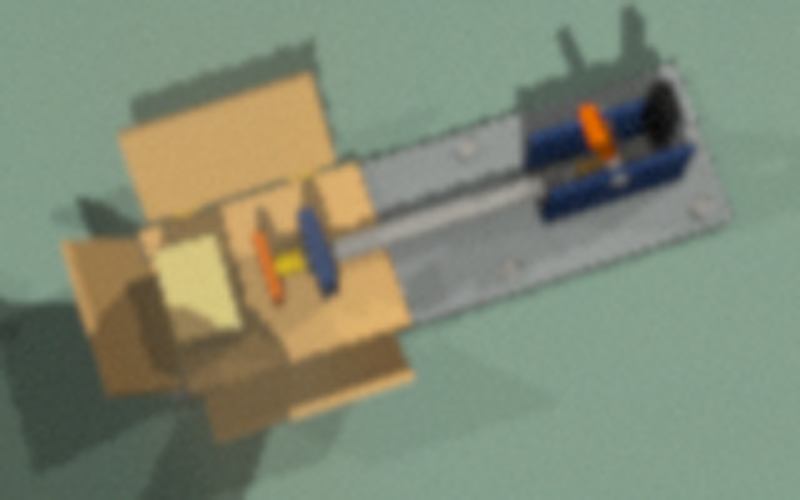

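View pics/sidez.png

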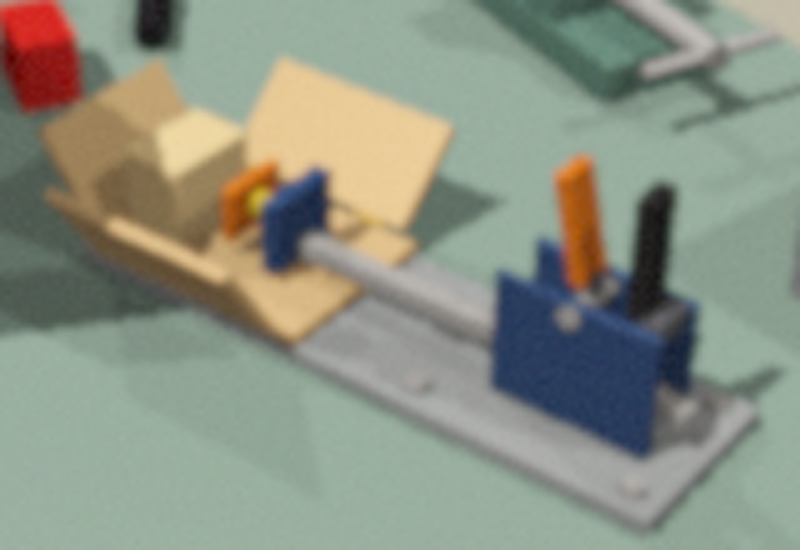

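```bash
cat >> h.py <<'E'
def jig2w(p,pose):
    X,Y,a=pose; p=np.asarray(p,float)/1000; co,si=np.cos(a),np.sin(a)
    return np.stack([X+co*p[...,0]-si*p[...,1],Y+si*p[...,0]+co*p[...,1],p[...,2]],-1)
def w2jig(P,pose):
    X,Y,a=pose; P=np.asarray(P,float); co,si=np.cos(a),np.sin(a); dx,dy=P[...,0]-X,P[...,1]-Y
    return np.stack([co*dx+si*dy,-si*dx+co*dy,P[...,2]],-1)*1000
E
python3 - <<'E'
from h import *
from scipy.optimize import least_squares
t=cam('top'); s=cam('side')
f=lambda x,y,o:((x+.5)/5-.5+o[0],(y+.5)/5-.5+o[1])
to=(195,155); so=(220,180)
L=[(t,f(668,65,to),(-222,-55,12)),(t,f(730,217,to),(-222,55,12)),(t,f(355,160,to),(-5,-55,20)),(t,f(410,322,to),(-5,55,20)),
(t,f(660,100,to),(-180,0,155)),
(s,f(650,527,so),(-222,55,8)),(s,f(757,410,so),(-222,-55,12)),(s,f(297,340,so),(-5,55,18)),(s,f(413,240,so),(-5,-55,20)),(s,f(659,192,so),(-180,0,155))]
r=lambda p:np.array([np.array(proj(c,jig2w(q,p)))-u for c,u,q in L]).ravel()
o=least_squares(r,[.52,.04,1.8],loss='soft_l1'); print(o.x,np.degrees(o.x[2]));print(r(o.x).reshape(-1,2).round(1))
for nm,c in(('t',t),('s',s)):
    P=w2jig(pts(c),o.x); np.save(nm+'.npy',P)
    m=(P[...,2]>9)&(P[...,2]<15)&(P[...,0]<-10)&(P[...,0]>-260)&(abs(P[...,1])<80)
    q=P[m]; print(nm,'plate',np.percentile(q,[1,99],axis=0).round(1))
    m=(P[...,2]>120)&(abs(P[...,1])<40)&(P[...,0]>-240)&(P[...,0]<-100); q=P[m];c_=c['color'][m].astype(int)
    for k,mm in(('or',c_[:,0]>c_[:,2]+80),('bk',c_.max(1)<70)):
        if mm.sum(): print(k,mm.sum(),q[mm].mean(0).round(1),np.percentile(q[mm],[2,98],axis=0).round(1).tolist())
    # cleat top
    m=(P[...,2]>66)&(P[...,2]<75)&(abs(P[...,1])<50)&(P[...,0]>75)&(P[...,0]<145);q=P[m];
    rect=cv2.minAreaRect(q[:,:2].astype(np.float32)); print('cleat',m.sum(),rect)
    for w,m in(('near',(P[...,1]>62)&(P[...,1]<130)&(P[...,0]>8)&(P[...,0]<132)&(P[...,2]>25)),('far',(P[...,1]<-62)&(P[...,1]>-130)&(P[...,0]>8)&(P[...,0]<132)&(P[...,2]>25)),('end',(P[...,0]>147)&(P[...,0]<210)&(abs(P[...,1])<45)&(P[...,2]>22))):
        q=P[m]; print(w,len(q),q.min(0).round(),q.max(0).round())
        if len(q)>10:
            d=(q[:,1]-58 if w=='near' else -q[:,1]-58 if w=='far' else q[:,0]-143); 
            k=np.argsort(-q[:,2])[:15]; print(' top', q[k].mean(0).round(1))
            print(' slope fit',np.polyfit(d,q[:,2],1))
np.save('pose.npy',o.x)
E
```

```text
[0.52904683 0.00771149 1.90685582] 109.25479047701931
[[ 0.8 -1.3]
 [ 0.1 -0.4]
 [-0.4 -0.1]
 [-0.3 -0.4]
 [ 0.8 -1.3]
 [-0.8  0.2]
 [-0.  -0.5]
 [-1.   0.4]
 [ 0.1  1.1]
 [-0.8  0.3]]
t plate [[-221.4  -52.2    9.1]
 [ -11.4   56.5   14.9]]
or 37 [-136.2    4.5  147.2] [[-145.0, -7.1, 120.9], [-130.4, 13.8, 156.8]]
bk 46 [-178.1    5.   145.3] [[-184.3, -7.2, 121.6], [-174.1, 13.9, 159.5]]
cleat 228 ((114.06626892089844, 2.5882606506347656), (60.90976333618164, 39.710548400878906), 87.99520874023438)
near 381 [ 8. 62. 29.] [131.  99.  85.]
 top [73.2 95.  80.5]
 slope fit [ 1.36601624 26.96055674]
far 682 [   8. -109.   25.] [131. -62.  73.]
 top [  77.1 -102.3   72. ]
 slope fit [ 0.90202698 25.91359424]
end 374 [147. -45.  24.] [185.  45.  81.]
 top [179.8   5.1  77.7]
 slope fit [ 1.26010439 28.12092422]
s plate [[-224.1  -53.1    9.3]
 [ -11.5   55.8   14.7]]
or 98 [-141.1    5.2  138.9] [[-147.5, -7.9, 122.0], [-132.4, 13.3, 152.9]]
bk 83 [-184.8    7.4  140.3] [[-188.2, -2.2, 120.7], [-179.9, 13.0, 155.9]]
cleat 187 ((112.31402587890625, 1.73651123046875), (63.96472930908203, 40.53468322753906), 88.40309143066406)
near 267 [ 8. 63. 25.] [131.  98.  79.]
 top [68.8 94.  78.5]
 slope fit [ 1.62233919 16.32857223]
far 716 [   8. -109.   25.] [132. -62.  70.]
 top [  65.7 -104.5   69. ]
 slope fit [ 0.91226524 23.84594664]
end 373 [147. -45.  31.] [186.  45.  77.]
 top [177.1   1.3  75.8]
 slope fit [ 1.26589406 29.2103216 ]
```

```bash
python3 - <<'E'
from h import *
for nm in 'ts':
    P=np.load(nm+'.npy')
    c=cam({'t':'top','s':'side'}[nm])['color'].astype(int)
    woody=(c[...,0]>c[...,2]+25)
    m=(P[...,0]>150)&(P[...,0]<200)&(abs(P[...,1])<70)&(P[...,2]>25)&woody; q=P[m]
    print('end y',np.percentile(q[:,1],[1,99]).round(1))
    m=(P[...,0]>-20)&(P[...,0]<160)&(abs(P[...,1])<120)&(abs(P[...,1])>66)&(P[...,2]>25)&woody; q=P[m]
    for sgn in(1,-1):
        qq=q[q[:,1]*sgn>0]; print('side x',sgn,np.percentile(qq[:,0],[1,99]).round(1))
    m=(P[...,0]>50)&(P[...,0]<85)&(abs(P[...,1])<40)&(P[...,2]>30)&(P[...,2]<75)&(c[...,0]>c[...,2]+100); q=P[m]
    print('pad',m.sum(),np.percentile(q,[2,50,98],axis=0).round(1).tolist())
    m=(P[...,0]>10)&(P[...,0]<75)&(abs(P[...,1])<40)&(P[...,2]>30)&(P[...,2]<85)&(c[...,2]>c[...,0]+20); q=P[m]
    print('jaw',m.sum(),np.percentile(q,[2,50,98],axis=0).round(1).tolist())
    m=(P[...,0]>-200)&(P[...,0]<-100)&(abs(P[...,1])<40)&(P[...,2]>84)&(P[...,2]<92)&(c[...,2]>c[...,0]+20); q=P[m]
    print('cheeks',m.sum(),np.percentile(q,[2,50,98],axis=0).round(1).tolist())
    m=(P[...,0]>-100)&(P[...,0]<10)&(abs(P[...,1])<40)&(P[...,2]>30)&(P[...,2]<70); q=P[m]
    print('rod',np.percentile(q,[2,50,98],axis=0).round(1).tolist(), np.polyfit(q[:,0],q[:,1],1))
E
```

```text
end y [-47.3  49.8]
side x 1 [  7.9 130.3]
side x -1 [  7.7 129.9]
pad 56 [[51.7, -18.6, 48.4], [66.9, 3.2, 61.7], [72.2, 21.4, 68.7]]
jaw 42 [[32.7, -17.6, 65.4], [36.7, 5.6, 70.2], [41.5, 25.8, 75.5]]
cheeks 76 [[-194.7, -18.5, 84.5], [-143.5, 18.5, 87.2], [-107.9, 23.2, 91.1]]
rod [[-97.9, -5.2, 32.1], [-44.4, 1.9, 39.2], [8.6, 7.8, 44.7]] [-0.01081373  1.41646012]
end y [-49.9  48.1]
side x 1 [  5.1 128.4]
side x -1 [  5.  128.9]
pad 89 [[60.9, -19.6, 37.8], [65.1, 6.1, 58.1], [71.6, 21.4, 65.9]]
jaw 137 [[28.4, -15.5, 35.6], [31.4, 10.3, 58.8], [38.6, 24.9, 72.1]]
cheeks 120 [[-198.0, -19.8, 84.2], [-157.8, 17.8, 87.6], [-109.1, 22.8, 90.7]]
rod [[-94.2, -7.1, 30.8], [-46.1, 3.2, 39.1], [6.6, 7.4, 42.3]] [-0.00993689  1.25949701]
```

```bash
cat >> h.py <<'E'
from scipy.spatial.transform import Rotation as Ro
def Rt(o): return Ro.from_euler('xyz',o['eef_rot']).as_matrix()
def plan(targets,roll=0):
    """targets: list of jig-mm TCP positions -> shifts in tool axes (mm)"""
    o=ctrl.get_obs(); R=Rt(o); pose=np.load('pose.npy')
    print('t',round(o['time_s'],2),'jig',w2jig(o['ee_pos'],pose).round(1),'F',o['force'].round(1),'w',round(o['grip_width']*1000,1))
    za=R[:,2]; ang=np.degrees(np.arctan2(za[1],za[0])); print('tool z az',ang.round(2),'jig az',np.degrees(pose[2]).round(2),'tool x',R[:,0].round(3))
    for t in targets: print(t,(R.T@(jig2w(t,pose)-o['ee_pos'])*1000).round(1))
E
python3 - <<'E'
from h import *
p=np.load('pose.npy'); print(p)
a=p[2]-0.0105
# shift +1.3 jig y, -1 jig x
o=jig2w((-1,1.3,0),p)
n=np.array([o[0],o[1],a]); np.save('pose.npy',n); print(n)
plan([(215,0,200),(215,0,55),(158,0,55)])
R=Rt(ctrl.get_obs()); print(R.round(3))
# roll sign: rotate about tool x by +10deg
for r in(10,):
    z=(R@Ro.from_euler('x',r,degrees=True).as_matrix())[:,2]; print(np.degrees(np.arctan2(z[1],z[0])))
for nm in('top','side'):
    c=cam(nm); im=c['color'][...,::-1].copy(); im=cv2.resize(im,None,fx=5,fy=5,interpolation=cv2.INTER_CUBIC)
    for q in[(-222,-55,12),(-222,55,12),(-5,-55,20),(-5,55,20),(-180,0,155),(-186,-12,155),(-186,12,155),(-133,0,151),(140,50,20),(140,-50,20),(152,55,12),(8,58,20),(132,58,20),(60+12,0,64),(-200,0,88),(-105,0,88)]:
        u=np.array(proj(c,jig2w(q,n)));u=((u+.5)*5-.5).astype(int); cv2.circle(im,tuple(int(v) for v in u),3,(255,0,255),-1)
    x,y=((195,155),(220,180))[nm=='side']; cv2.imwrite(f'pics/{nm}ck.png',im[y*5:y*5+520,x*5:x*5+800])
    hsv=cv2.cvtColor(c['color'],cv2.COLOR_RGB2HSV); red=((hsv[...,0]<4)|(hsv[...,0]>176))&(hsv[...,1]>200)
    P=w2jig(pts(c),n); nb,l,st,ce=cv2.connectedComponentsWithStats(red.astype(np.uint8))
    for i in range(1,nb):
        if st[i,4]>40: print('red',ce[i].round(),np.median(P[l==i],0).round(),P[l==i].max(0).round())
E
```

```text
[0.52904683 0.00771149 1.90685582]
[0.52814932 0.00633872 1.89635582]
t 0.45 jig [618.3 194.  205.4] F [-0.8  0.4 -0.4] w 93.8
tool z az 74.54 jig az 108.65 tool x [-0. -0. -1.]
(215, 0, 200) [   5.4 -386.8 -225.1]
(215, 0, 55) [ 150.4 -386.8 -225.1]
(158, 0, 55) [ 150.4 -418.8 -272.3]
[[-0.    -0.964  0.267]
 [-0.     0.267  0.964]
 [-1.     0.    -0.   ]]
64.54048982577858
red [169. 212.] [303. -64.  49.] [ 338.  316. 1475.]
red [214. 268.] [222. 145.  51.] [ 255.  316. 1475.]
red [227. 190.] [287. -57.  42.] [328. 771. 722.]
red [195. 229.] [203. 150.  45.] [250. 171.  55.]
```

View pics/topck.png

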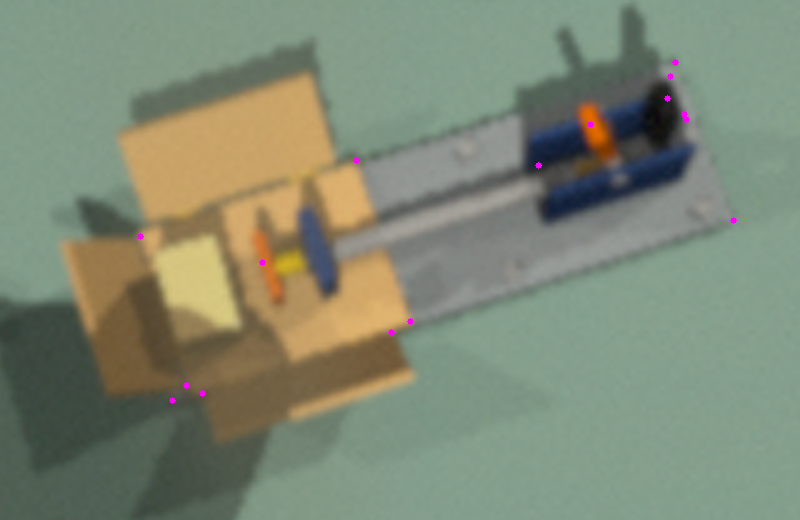

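View pics/sideck.png

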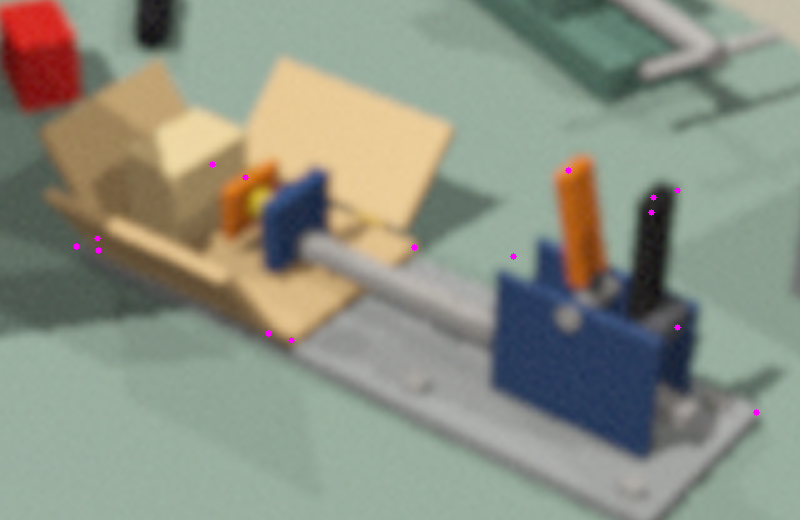

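Candidates for the cleat (top view): the tray block at (235,212), the spare block at (126,227), and red look-alikes at (170,212) and (214,268). I choose the one in the tray. The pose overlay fits within about 1–2 px. I'll start with the end wall.

Request:
servo_tool(motion=[5,-20,-12,0,10,-55,-32,-4,20,-95,-55,-10,30,-135,-79,-16,40,-175,-102,-22,50,-215,-125,-28,55,-255,-148,-34,55,-295,-172,-34,55,-330,-192,-34,55,-360,-210,-34,55,-380,-221,-34,55,-387,-225,-34,55,-387,-225,-34], gripper=0, force=20)

```text
time_s: 2.17
ee_pos: [0.4595, 0.2102, 0.1504]
eef_rot: [1.006, 1.571, 2.901]
force: [-0.2, 0.0, 0.3]
grip_width: 0.0006
```

```bash
python3 - <<'E'
from h import *
plan([(215,0,60),(215,0,55),(158,0,55),(156,0,55)])
c=cam('side'); save(c,'pics/side1.png',(180,100,380,250),4)
E
```

```text
t 2.17 jig [ 2.151e+02 -1.000e-01  1.504e+02] F [-0.2  0.   0.3] w 0.6
tool z az 108.52 jig az 108.65 tool x [-0.  0. -1.]
(215, 0, 60) [90.4  0.1 -0.1]
(215, 0, 55) [95.4  0.1 -0.1]
(158, 0, 55) [ 95.4   0.  -57.1]
(156, 0, 55) [ 95.4  -0.  -59.1]
```

View pics/side1.png

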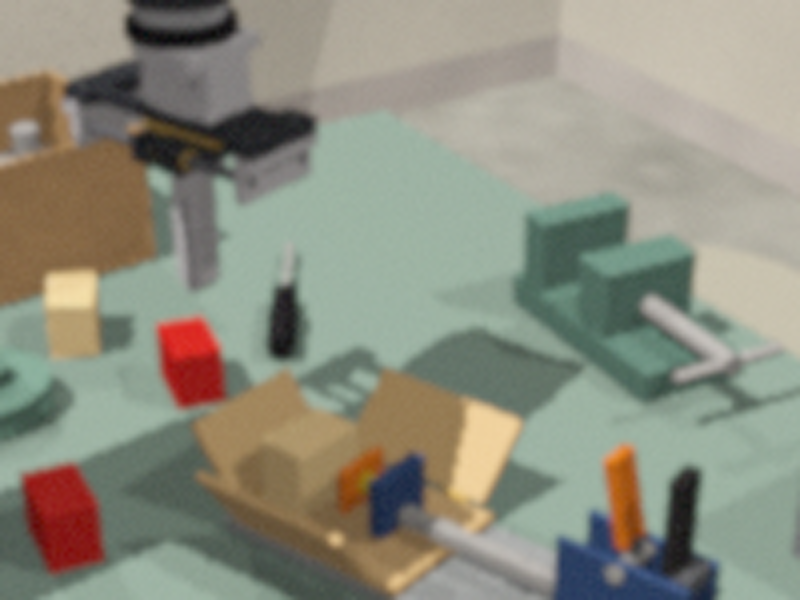

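Request:
servo_tool(motion=[30,0,0,0,60,0,0,0,90,0,0,0,95,0,-4,0,95,0,-12,0,95,0,-20,0,95,0,-28,0,95,0,-36,0,95,0,-44,0,95,0,-50,0,95,0,-54,0,95,0,-57,0,95,0,-59,0])

```text
time_s: 3.85
ee_pos: [0.4779, 0.1556, 0.0555]
eef_rot: [0.036, 1.568, 1.93]
force: [-7.7, 23.0, 1.8]
grip_width: 0.0003
```

```bash
python3 - <<'E'
from h import *
plan([(156,0,55)])
c=cam('side'); save(c,'pics/side2.png',(200,150,360,270),5)
c=cam('top'); save(c,'pics/top2.png',(195,155,355,255),5)
E
```

```text
t 3.85 jig [ 1.575e+02 -1.000e-01  5.550e+01] F [-7.7 23.   1.8] w 0.3
tool z az 108.53 jig az 108.65 tool x [-0.001  0.003 -1.   ]
(156, 0, 55) [ 0.4  0.1 -1.5]
```

View pics/side2.png

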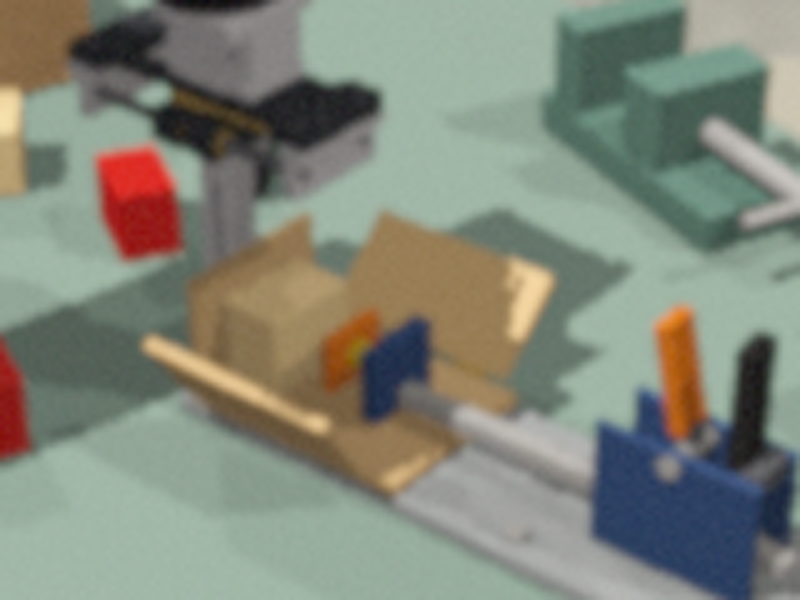

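Request:
servo_tool(motion=[0,0,8,0,-25,0,15,0,-60,0,15,0,-70,20,0,0,-70,60,-30,0,-70,100,-60,0,-70,125,-86,0,-60,127,-86,0,-30,127,-86,0,-5,127,-86,0,0,123,-86,0,0,115,-86,0,0,107,-86,0,0,99,-86,0,0,91,-86,0,0,83,-86,0,0,76,-86,0,0,72,-86,0,0,69,-86,0,0,67,-86,0])

```text
time_s: 6.45
ee_pos: [0.4407, 0.0509, 0.0553]
eef_rot: [1.484, 1.566, -2.904]
force: [-20.4, -8.8, 18.6]
grip_width: 0.0006
```

```bash
python3 - <<'E'
from h import *
plan([(70,67,55)])
c=cam('side'); save(c,'pics/side3.png',(200,150,360,270),5)
E
```

```text
t 6.45 jig [70.2 68.6 55.3] F [-20.4  -8.8  18.6] w 0.6
tool z az 108.56 jig az 108.65 tool x [-0.004 -0.001 -1.   ]
(70, 67, 55) [ 0.3 -1.6 -0.2]
```

View pics/side3.png

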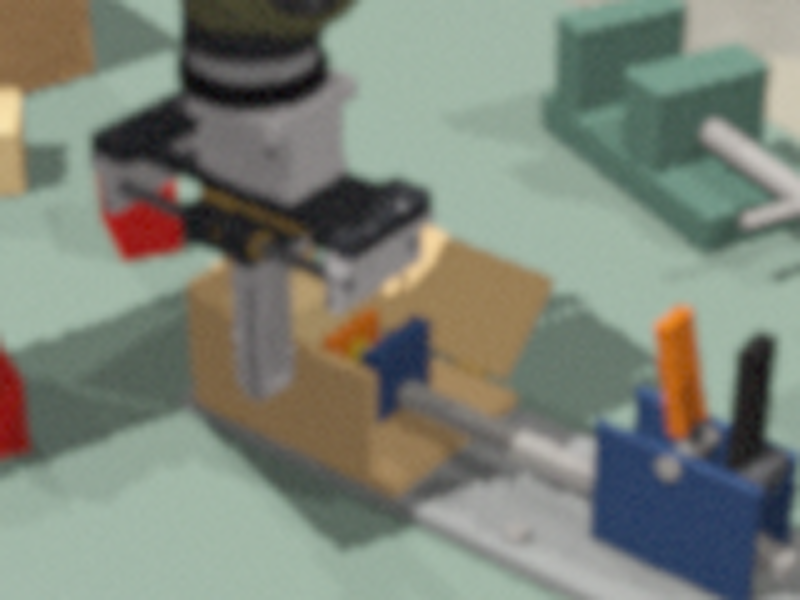

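Request:
servo_tool(motion=[0,8,0,0,-25,12,0,0,-60,12,0,0,-72,0,0,0,-72,-40,0,0,-72,-80,0,0,-72,-120,0,0,-72,-160,0,0,-72,-190,0,0,-65,-200,0,0,-35,-201,0,0,-8,-201,0,0,0,-197,0,0,0,-188,0,0,0,-179,0,0,0,-170,0,0,0,-161,0,0,0,-152,0,0,0,-144,0,0,0,-139,0,0])

```text
time_s: 9.0
ee_pos: [0.5738, 0.0954, 0.0555]
eef_rot: [-1.586, 1.57, 0.309]
force: [19.6, 7.3, -8.3]
grip_width: 0.0006
```

Request:
servo_tool(motion=[0,3,0,0,0,5,0,0])

```text
time_s: 9.25
ee_pos: [0.5734, 0.0953, 0.0558]
eef_rot: [-1.649, 1.559, 0.245]
force: [43.6, 15.3, -27.7]
grip_width: 0.0002
```

```bash
python3 - <<'E'
from h import *
plan([(70,-67,55)])
c=cam('top'); save(c,'pics/top4.png',(195,155,355,255),5)
c=cam('side'); save(c,'pics/side4.png',(200,150,360,270),5)
E
```

```text
t 9.25 jig [ 69.8 -71.4  55.8] F [ 43.6  15.3 -27.7] w 0.2
tool z az 108.54 jig az 108.65 tool x [ 0.012  0.003 -1.   ]
(70, -67, 55) [0.7 4.4 0.2]
```

View pics/side4.png

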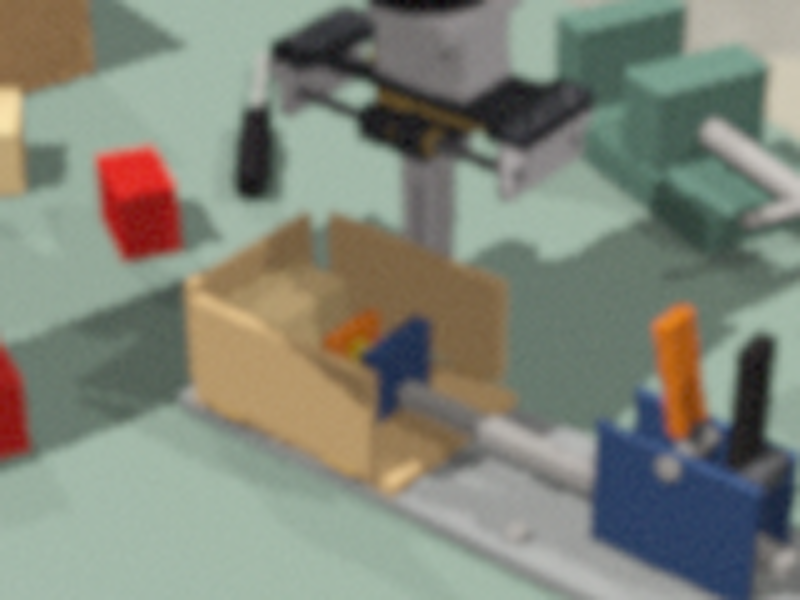

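View pics/top4.png

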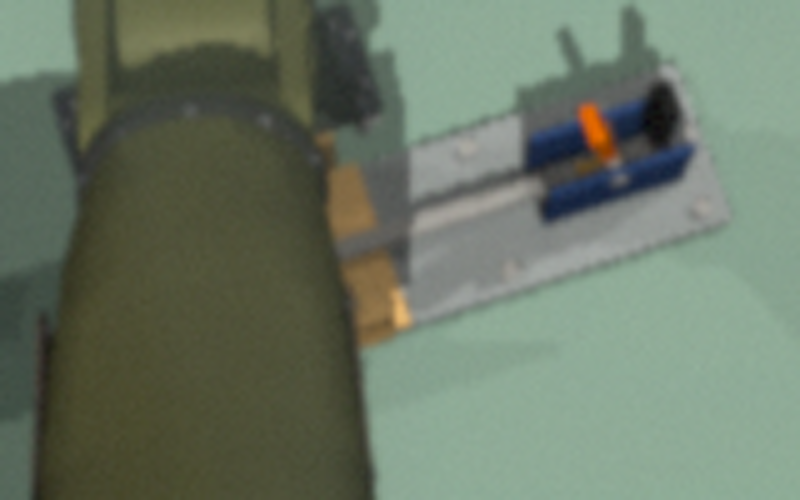

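All three walls are upright. Each one stopped with the finger on its stop (24, 22 and 46 N), and the side view shows them vertical. Next I'll go above the grips.

Request:
servo_tool(motion=[0,-8,0,0,0,-16,0,0,-30,-18,0,0,-70,-18,0,0,-110,-15,-15,0,-140,0,-50,0,-145,20,-90,0,-145,40,-130,0,-145,55,-170,0,-145,65,-210,0,-145,65,-235,0,-145,65,-241,0,-145,65,-241,0], gripper=1)

```text
time_s: 10.98
ee_pos: [0.5842, -0.1548, 0.2002]
eef_rot: [0.861, 1.57, 2.755]
force: [-0.2, -0.1, 0.5]
grip_width: 0.094
```

```bash
python3 - <<'E'
from h import *
plan([(-171,-1,122)])
n=np.load('pose.npy')
w=cam('wrist'); save(w,'pics/wrist5.png')
print('grip proj',proj(w,jig2w((-180,0,155),n)),'trig',proj(w,jig2w((-134,0,151),n)))
c=cam('top'); save(c,'pics/top5.png',(195,155,355,255),5)
s=cam('side'); save(s,'pics/side5.png',(200,150,360,270),5)
E
```

```text
t 10.97 jig [-170.6   -1.5  200.2] F [-0.2 -0.1  0.5] w 94.0
tool z az 108.54 jig az 108.65 tool x [-0.001  0.    -1.   ]
(-171, -1, 122) [78.2  0.5 -0.4]
grip proj (np.float64(268.4130868537412), np.float64(227.52680443990036)) trig (np.float64(325.1467548940874), np.float64(225.95125374319844))
```

View pics/wrist5.png

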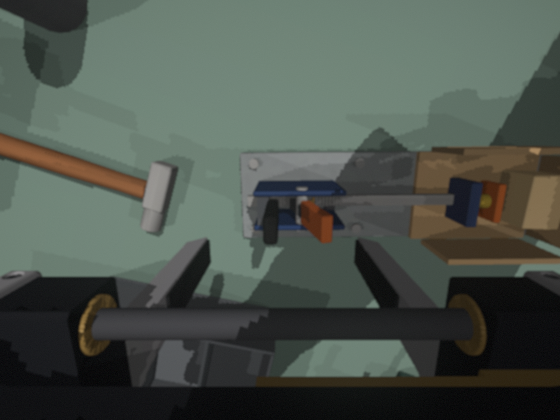

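View pics/top5.png

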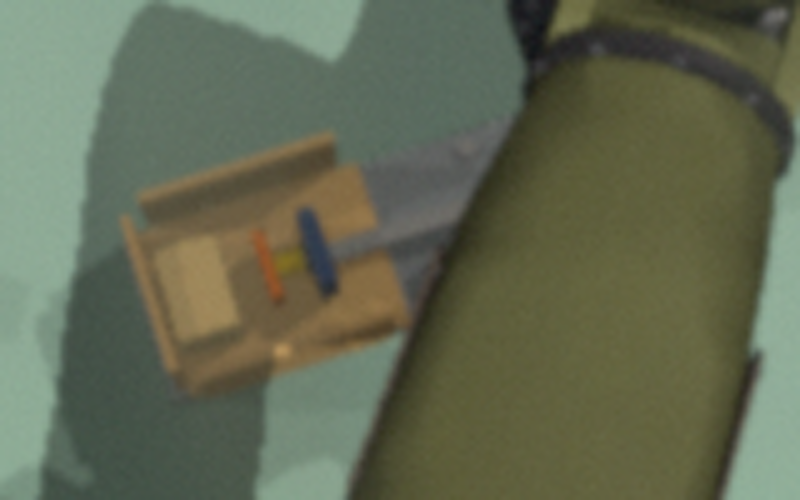

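View pics/side5.png

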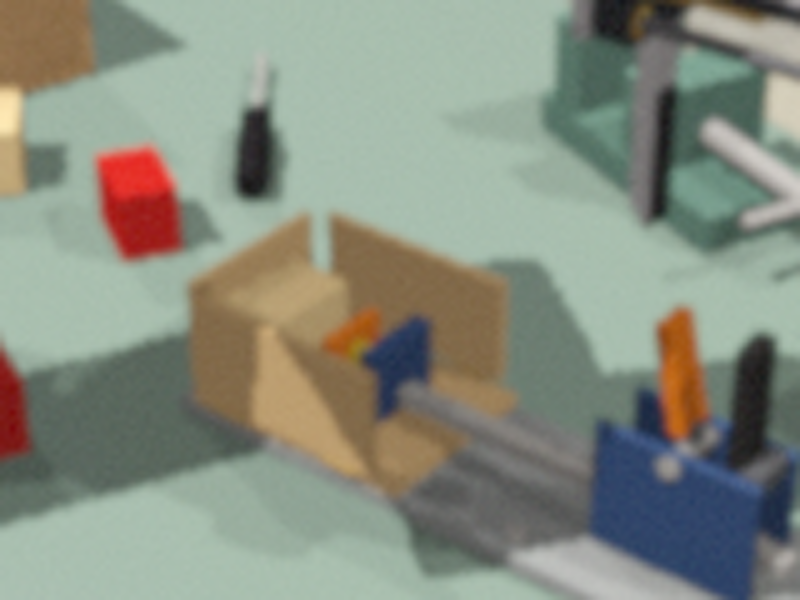

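```bash
python3 - <<'E'
from h import *
n=np.load('pose.npy'); w=cam('wrist'); P=w2jig(pts(w),n); c=w['color'].astype(int)
box=(P[...,0]>-215)&(P[...,0]<-100)&(abs(P[...,1])<30)
for a,b in((100,120),(120,140),(140,148),(148,162)):
    z=(P[...,2]>a)&(P[...,2]<b)&box
    for k,m in(('bk',z&(c.max(-1)<60)),('or',z&(c[...,0]>c[...,2]+60))):
        if m.sum()>5: print(a,k,m.sum(),np.percentile(P[m],[3,50,97],axis=0).round(1).tolist())
m=(P[...,0]>20)&(P[...,0]<140)&(abs(P[...,1])<30)&(P[...,2]>30)
print('pad',[np.percentile(P[q],[3,50,97],axis=0).round(1).tolist() for q in [m&(c[...,0]>c[...,2]+70)&(P[...,0]<85)]])
print('jaw',[np.percentile(P[q],[3,50,97],axis=0).round(1).tolist() for q in [m&(c[...,2]>c[...,0]+20)]])
E
```

```text
100 bk 70 [[-183.5, -10.5, 100.3], [-177.1, 8.2, 108.8], [-172.6, 8.8, 118.9]]
100 or 59 [[-148.4, -10.8, 100.7], [-144.1, 8.6, 110.5], [-138.9, 9.0, 119.5]]
120 bk 79 [[-183.7, 6.2, 121.1], [-177.7, 8.4, 131.0], [-133.2, 8.8, 139.5]]
120 or 103 [[-144.1, -11.0, 121.6], [-141.6, 3.8, 129.6], [-137.8, 8.9, 139.2]]
140 bk 37 [[-183.8, 5.9, 140.2], [-177.7, 8.4, 144.0], [-131.4, 9.0, 147.2]]
140 or 41 [[-139.9, -10.9, 140.4], [-138.8, -4.8, 144.6], [-137.8, 5.8, 147.8]]
148 bk 413 [[-184.0, -12.7, 150.1], [-178.3, -1.4, 155.2], [-172.7, 8.4, 156.6]]
148 or 300 [[-137.9, -12.3, 148.7], [-133.8, -2.0, 151.6], [-129.1, 8.0, 153.1]]
pad [[[59.0, -20.2, 55.8], [69.6, -0.9, 64.2], [73.0, 18.1, 65.6]]]
jaw [[[33.7, -22.9, 69.0], [37.5, -0.4, 70.4], [42.0, 20.3, 71.7]]]
```

Request:
servo_tool(motion=[20,0,2,0,45,0,2,0,65,0,2,0,78,0,2,0,78,0,2,0])

```text
time_s: 11.8
ee_pos: [0.5834, -0.153, 0.122]
eef_rot: [0.949, 1.57, 2.844]
force: [-0.3, 0.3, 0.3]
grip_width: 0.0939
```

Request:
servo_tool(motion=[0,0,0,0,0,0,0,0,0,0,0,0,0,0,0,0,0,0,0,0,0,0,0,0,0,0,0,0,0,0,0,0], gripper=0.2, force=25)

```text
time_s: 12.8
ee_pos: [0.5848, -0.1554, 0.1232]
eef_rot: [-2.632, 1.566, -0.738]
force: [8.6, -12.9, -1.7]
grip_width: 0.0305
```

```bash
cat >> h.py <<'E'
def look(k,show=True):
    n=np.load('pose.npy'); o=ctrl.get_obs()
    print('t',round(o['time_s'],2),'jig',w2jig(o['ee_pos'],n).round(1),'Fjig',w2jig(o['force']+np.array([n[0],n[1],0]),n).round(0)/1000,'w',round(o['grip_width']*1000,1))
    ims=[]
    for nm,cr in(('top',(210,170,290,240)),('wrist',(380,140,560,280))):
        c=cam(nm); P=w2jig(pts(c),n); q=c['color'].astype(int)
        m=(P[...,0]>20)&(P[...,0]<150)&(abs(P[...,1])<28)&(P[...,2]>35)&(P[...,2]<85)
        hsv=cv2.cvtColor(c['color'],cv2.COLOR_RGB2HSV)
        s=hsv[...,1].astype(int);h=hsv[...,0].astype(int)
        for lab,mm in(('jaw',m&(q[...,2]>q[...,0]+20)),('pad',m&(h<13)&(s>195)&(P[...,2]>52)),('yel',m&(h>=20)&(h<32)&(s>190)&(P[...,2]>40))):
            if mm.sum()>3: print(nm,lab,mm.sum(),np.percentile(P[mm],[5,50,95],axis=0)[:,0].round(1))
        m=(P[...,0]>85)&(P[...,0]<150)&(abs(P[...,1])<40)&(P[...,2]>66)&(P[...,2]<75)
        if m.sum()>10: print(nm,'cleat top',P[m].mean(0).round(1),np.percentile(P[m][:,0],[3,97]).round(1))
        x0,y0,x1,y1=cr; im=c['color'][y0:y1,x0:x1,::-1]; ims.append(cv2.resize(im,(540,420),interpolation=cv2.INTER_CUBIC) if nm=='wrist' else cv2.resize(im,(480,420),interpolation=cv2.INTER_CUBIC))
    im=np.hstack(ims); im=cv2.resize(im,(800,int(im.shape[0]*800/im.shape[1]))); cv2.imwrite(f'pics/look{k}.png',im)
E
python3 -c "
from h import *
look(1)
s=cam('side'); save(s,'pics/side6.png',(200,150,360,270),5)"
```

```text
t 12.8 jig [-171.3   -1.9  123.2] Fjig [-15.026  -4.037  -1.732] w 30.5
top jaw 12 [45.8 48.1 49.7]
top cleat top [115.4   2.8  70.6] [ 96.4 134.4]
wrist jaw 638 [44.  48.1 52.6]
```

View pics/look1.png

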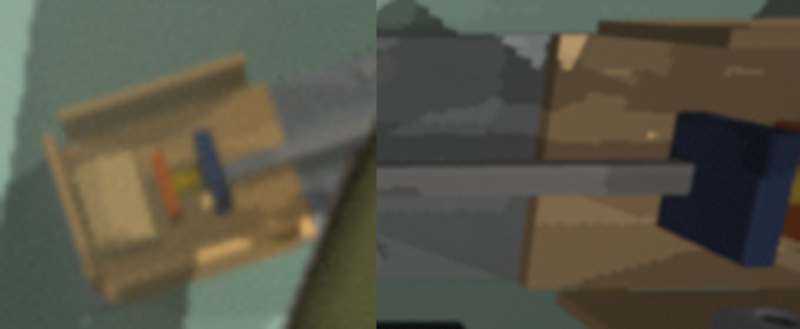

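View pics/side6.png

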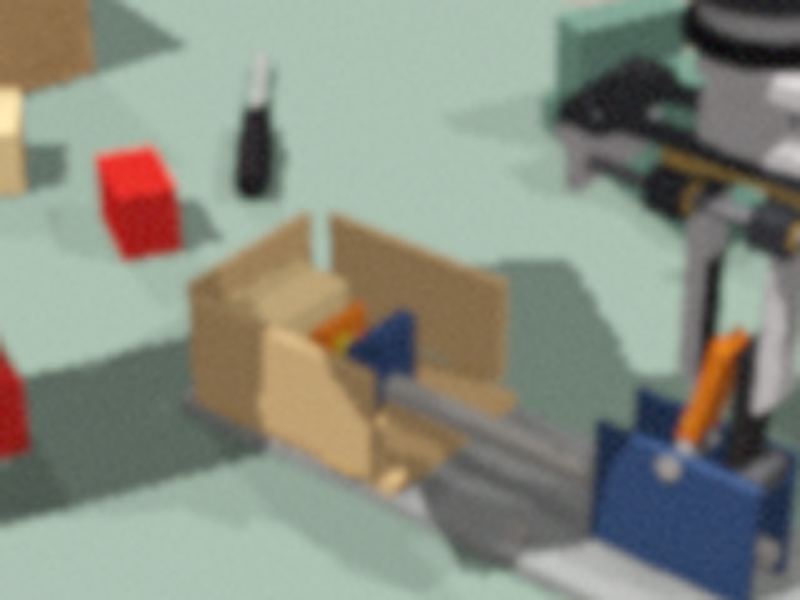

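Request:
servo_tool(motion=[0,0,-3,0,0,0,-3,0,0,0,-3,0,0,0,-3,0,0,0,-3,0,0,0,-3,0], gripper=1)

```text
time_s: 13.7
ee_pos: [0.5845, -0.1563, 0.1223]
eef_rot: [1.535, 1.57, -2.854]
force: [-0.0, 0.2, 0.8]
grip_width: 0.0871
```

Request:
servo_tool(motion=[0,0,0,0,0,0,0,0,0,0,0,0,0,0,0,0,0,0,0,0,0,0,0,0,0,0,0,0,0,0,0,0], gripper=0.2, force=25)

```text
time_s: 14.7
ee_pos: [0.5848, -0.1555, 0.1231]
eef_rot: [-0.811, 1.57, 1.084]
force: [-1.5, 6.2, 5.9]
grip_width: 0.03
```

```bash
python3 -c "
from h import *
look(2)"
```

```text
t 14.7 jig [-171.4   -1.9  123.1] Fjig [ 6.336 -0.507  5.897] w 30.0
top cleat top [115.9   2.5  70.2] [ 93.6 136. ]
wrist jaw 312 [55.6 57.5 62.4]
```

View pics/look2.png

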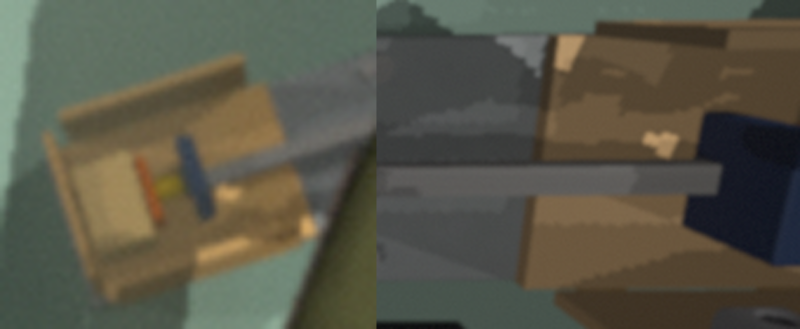

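```bash
cat >> h.py <<'E'
def strip(img,c,z=64):
    n=np.load('pose.npy'); xs=np.arange(10,160,0.5); ys=np.arange(-30,30,0.5)
    X,Y=np.meshgrid(xs,ys); W=jig2w(np.stack([X,Y,np.full_like(X,z)],-1),n)
    q=W@c['R'].T+c['t']; u=q[...,0]/q[...,2]*c['fx']+c['cx']; v=q[...,1]/q[...,2]*c['fy']+c['cy']
    return cv2.remap(img,u.astype(np.float32),v.astype(np.float32),cv2.INTER_CUBIC),xs
def meas(img,c,k=None):
    for z,lab in((64,'pad'),(70,'jaw')):
        s,xs=strip(img,c,z); s_=s[10:-10] ; m=s_.astype(float); 
        lum=m.sum(-1)+30
        wgt=np.clip((m[...,0]-m[...,2])/lum-0.30,0,1) if lab=='pad' else np.clip((m[...,2]-m[...,0])/lum-0.05,0,1)
        if lab=='pad': wgt=wgt*((m[...,0]-m[...,1])/lum>0.14)
        p=wgt.sum(0); print(lab,round((p*xs).sum()/max(p.sum(),1e-9),1),'w',p.sum().round(1),'rng',xs[p>p.max()*.4][[0,-1]] if p.max()>0 else '')
    s,xs=strip(img,c,70); 
    if k: cv2.imwrite(f'pics/strip{k}.png',cv2.resize(s[...,::-1],None,fx=2.5,fy=2.5,interpolation=cv2.INTER_CUBIC))
E
python3 - <<'E'
from h import *
c=cam('top')
im=cv2.imread('pics/top0.png')[...,::-1].copy(); meas(im,c,'a')
meas(c['color'],c,'b')
E
```

```text
pad 69.3 w 76.9 rng [66.5 72. ]
jaw 37.7 w 114.2 rng [34.  41.5]
pad 90.8 w 6.6 rng [89.5 92. ]
jaw 60.8 w 26.0 rng [58.5 63. ]
```

View pics/stripa.png

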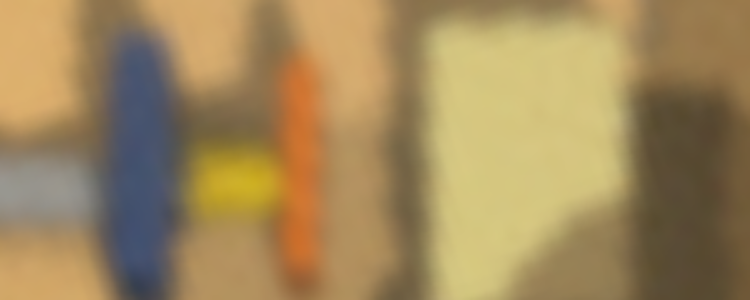

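View pics/stripb.png

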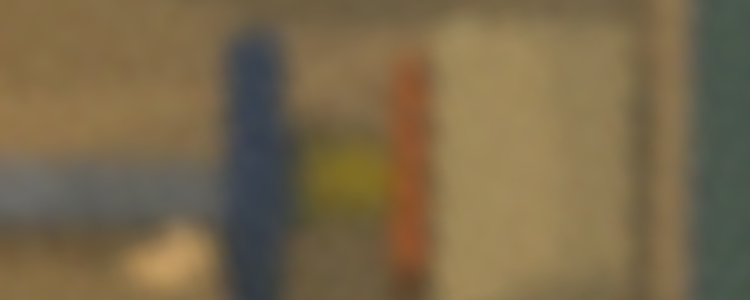

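Request:
servo_tool(motion=[0,0,0,0,0,0,0,0,0,0,0,0,0,0,0,0,0,0,0,0,0,0,0,0], gripper=1)

```text
time_s: 15.6
ee_pos: [0.5845, -0.1563, 0.1222]
eef_rot: [1.497, 1.57, -2.892]
force: [1.0, -0.2, 0.7]
grip_width: 0.0866
```

```bash
python3 - <<'E'
from h import *
c=cam('top'); meas(c['color'],c,'c')
E
```

```text
pad 90.8 w 7.3 rng [89.5 92. ]
jaw 60.6 w 28.4 rng [58.5 63. ]
```

Request:
servo_tool(motion=[0,0,0,0,0,0,0,0,0,0,0,0,0,0,0,0,0,0,0,0,0,0,0,0], gripper=0.5, force=30)

```text
time_s: 16.4
ee_pos: [0.5845, -0.1548, 0.1231]
eef_rot: [-0.211, 1.569, 1.684]
force: [-4.5, 11.0, 8.7]
grip_width: 0.0473
```

```bash
python3 - <<'E'
from h import *
look(3)
c=cam('top'); meas(c['color'],c,'d')
E
```

```text
t 16.4 jig [-170.7   -1.9  123.1] Fjig [11.863  0.708  8.661] w 47.3
top jaw 5 [66.5 67.5 67.7]
top cleat top [119.3   4.   70.1] [ 97.8 139.2]
wrist jaw 73 [61.9 63.  65.1]
pad 94.6 w 3.3 rng [93.5 96. ]
jaw 67.1 w 28.7 rng [65.  69.5]
```

View pics/stripd.png

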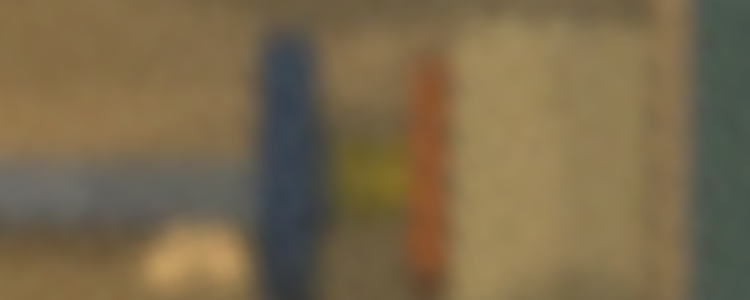

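Request:
servo_tool(motion=[0,0,0,0,0,0,0,0,0,0,0,0,0,0,0,0], gripper=0.38)

```text
time_s: 17.05
ee_pos: [0.5845, -0.1546, 0.1232]
eef_rot: [-0.189, 1.568, 1.706]
force: [-4.6, 10.7, 8.2]
grip_width: 0.0362
```

```bash
python3 - <<'E'
from h import *
look(4)
c=cam('top'); meas(c['color'],c,'e')
E
```

```text
t 17.05 jig [-170.5   -1.9  123.2] Fjig [11.577  0.958  8.186] w 36.2
top jaw 5 [68.6 70.4 70.5]
top cleat top [117.9   4.3  70.3] [ 97.2 138.6]
wrist jaw 12 [65.2 65.7 66.6]
pad 94.5 w 6.5 rng [93.5 96. ]
jaw 70.4 w 27.2 rng [68. 73.]
```

Request:
servo_tool(motion=[0,0,0,0,0,0,0,0,0,0,0,0,0,0,0,0,0,0,0,0,0,0,0,0], gripper=0.2)

```text
time_s: 17.95
ee_pos: [0.5848, -0.1555, 0.1231]
eef_rot: [-0.911, 1.57, 0.984]
force: [-1.9, 5.6, 6.6]
grip_width: 0.0297
```

```bash
python3 - <<'E'
from h import *
look(5)
c=cam('top'); meas(c['color'],c,'f')
s=cam('side'); save(s,'pics/side7.png',(225,170,365,275),5)
E
```

```text
t 17.95 jig [-171.5   -1.9  123.1] Fjig [5.924 0.024 6.615] w 29.7
top cleat top [119.6   3.7  70.3] [ 99.9 139.5]
pad 94.9 w 4.8 rng [94. 96.]
jaw 72.3 w 26.4 rng [70.  74.5]
```

View pics/stripf.png

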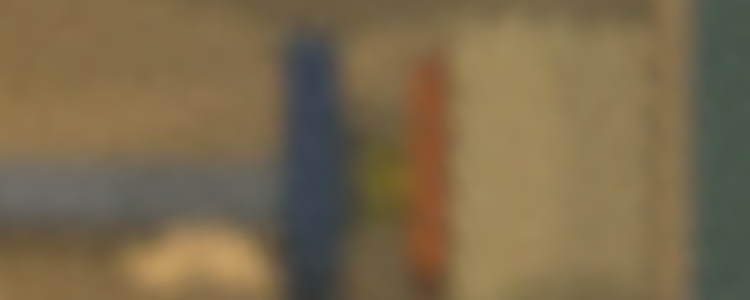

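View pics/side7.png

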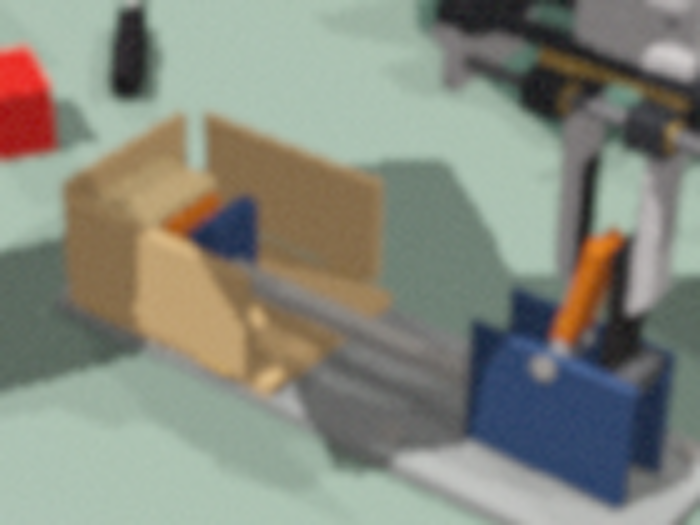

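Request:
servo_tool(motion=[0,0,0,0,0,0,0,0,0,0,0,0,0,0,0,0])

```text
time_s: 18.65
ee_pos: [0.5848, -0.1555, 0.1231]
eef_rot: [-0.96, 1.57, 0.935]
force: [-1.7, 5.1, 6.5]
grip_width: 0.0299
```

```bash
python3 - <<'E'
from h import *
c=cam('top'); meas(c['color'],c,'g'); o=ctrl.get_obs(); print(o['time_s'],o['force'],o['grip_width'])
P=w2jig(pts(c),np.load('pose.npy'))
for nm,m in(('near',(P[...,1]>52)&(P[...,1]<110)&(P[...,0]>12)&(P[...,0]<128)&(P[...,2]>60)&(P[...,2]<110)),('far',(P[...,1]<-52)&(P[...,1]>-110)&(P[...,0]>12)&(P[...,0]<128)&(P[...,2]>60)&(P[...,2]<110)),('end',(P[...,0]>142)&(P[...,0]<190)&(abs(P[...,1])<45)&(P[...,2]>60)&(P[...,2]<110))):
    q=P[m]; print(nm,m.sum(),np.median(q,0).round(1),np.percentile(q[:,2],95).round(1))
print(ctrl.hand_in())
E
```

```text
pad 94.7 w 6.5 rng [93.5 96. ]
jaw 72.2 w 26.8 rng [70.  74.5]
18.7 [-1.76674942  6.24780588  6.46493769] 0.0294970809211009
near 134 [69.6 60.  85.3] 91.3
far 160 [ 70.5 -55.7  83.3] 90.3
end 42 [144.2  -1.5  86.2] 91.2
the job is handed in; nothing more can be done
None
```

The job is done and handed in at 18.7 s. The three walls are upright and the jaw presses the cleat against the end wall. The fingers still hold the trigger squeezed.

I pushed each wall up to its stop with a closed finger, the end wall first, then the near and far walls. I then straddled the grip and trigger from above and gave three full strokes, the last one in stages with a look after each.

**Last checks**
- **Walls:** the final top view gives median heights of 83–86 mm along the wall tops, which are at z 87 when upright.
- **Cleat:** its top spans about x 100 to 139.5, so it sits home against the end wall.
- **Pad:** the jaw-to-pad distance shrank from about 30–31.6 mm to 22.5 mm. That puts the pad about 7.5–9 mm in, roughly half way, and it did not change over the last 0.7 s.
- **Trigger:** the finger opening holds at about 30 mm, which matches the trigger at its stop, with a net push on the arm of about 9 N.

**What disagreed**
- **Pad zero:** the unpressed reference was 31.6 mm in the first picture and 30 mm in a later, shaded one. That difference is the spread in the pad figure.
- **Jig position:** estimates from the walls and from the grip differed by 1–2 mm.
- **Force:** pushing the far wall onto its stop briefly read 54 N at the wrist. It was pressed with the fingertips, not the arm or gripper body.

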